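# Shut the drawers and lid of a counter accessory box

### The job

Close up the small wooden accessory box on the counter with your fingertips: push its two open drawers fully home first, and only then push the lid down until it lies fully shut, so that its lip hangs in front of the closed drawers. Just push: do not grasp or pull anything or open anything further, and leave the glass, jar, spoon and other things around it where they stand.

Things in the scene. Friction and masses are not known exactly. Their poses are not given: they have to be found in the camera images.
- box: Wooden box, fixed firmly to the counter, 150 mm deep (its x) x 240 mm wide (its y) x 115 mm high with the lid shut. Origin: centre of its underside, on the counter; x points to its back (hinge side, away from the robot), y to its left, z up. The drawer fronts, when home, form its front face at x = -75 mm. Under the lid is a shallow open tray with a filter basket and a timer in it (fixed). Coffee grinders stand on the counter close behind the box.
- left_drawer (a joint): Opening in m of the left drawer (at box y = +60 mm): 0 = fully home at its stop, grows as it comes out towards the robot (box -x). Stiff by friction, about 1 to 2 N; it stays where it is left. It starts 25 to 50 mm out.
- right_drawer (a joint): The same for the right drawer (at box y = -60 mm).
- left_knob (a point): Middle of the end face of the left drawer's steel knob, a disc 22 mm across, 50 mm above the counter; the knob stands 14 mm out from the drawer front, which is 116 mm wide and reaches from 8 to 98 mm above the counter. The point moves with the drawer.
- right_knob (a point): The same on the right drawer.
- lid (a joint): Angle in rad of the lid: 0 = fully shut (flat on the box, against its stop); grows as its front edge rises. It starts half open at 1.0 to 1.2, leaning towards the robot over the box, and its stiff hinge keeps it where it is left; pushing it shut takes about 2 to 3 N near its front edge. The lid is a plain board 158 mm long from hinge to front, 240 mm wide, 8 mm thick, with a 29 mm deep lip along its front edge that points down when shut.
- lid_hinge (a point): Middle of the lid's hinge line, along the box's rear top edge (box x = +77 mm, 107 mm above the counter; the line runs along box y). The lid's outer face lies 8 mm outside this line.
- lid_edge (a point): Middle of the front edge of the lid's outer face (the upper face when shut), 157 mm from the hinge along the board.
- shot_glass: Shot glass, 52 mm wide, 62 mm high, beside the left side of the box. Origin: underside. Not to be moved.
- tablet_jar: Jar, 65 mm wide, 84 mm high, beside the right side of the box. Origin: underside. Not to be moved.
- teaspoon: Teaspoon, 138 mm long, 12 mm high, lying crosswise on the counter in front of the box. Not to be moved.
- pitcher: Small steel milk pitcher, 103 mm long, 94 mm high, at the front left. Not to be moved.
- steel_cup: Steel cup, 76 mm wide, 88 mm high, at the left. Not to be moved.
- leveller: Black tin, 82 mm wide, 68 mm high, to the right. Not to be moved.
- tamper: Tamper with black handle, 58 mm wide, 106 mm high, to the right. Not to be moved.

How it is judged:
On the way, in this order (a step that is already met when the one before it is completed fails the run):
1. both drawers are fully home while the lid is still up (value of joint each of left_drawer, right_drawer below 0.004 m and value of joint lid above 0.5 rad), for 0.2 s.
2. the lid is fully shut (value of joint lid below 0.04 rad), for 0.2 s.
At the end, for the whole second after the job is handed in: Both drawers are within 4 mm of fully home, the lid is within 0.04 rad of fully shut, and every bystander stands within 30 mm of where it was, upright (value of joint each of left_drawer, right_drawer below 0.004 m and value of joint lid below 0.04 rad and not (distance of shot_glass from where it was at the start of the episode above 0.03 m or angle between shot_glass's own z axis and vertical above 0.5 rad) and not (distance of tablet_jar from where it was at the start of the episode above 0.03 m or angle between tablet_jar's own z axis and vertical above 0.5 rad) and not (distance of teaspoon from where it was at the start of the episode above 0.03 m) and not (distance of pitcher from where it was at the start of the episode above 0.03 m or angle between pitcher's own z axis and vertical above 0.5 rad) and not (distance of steel_cup from where it was at the start of the episode above 0.03 m or angle between steel_cup's own z axis and vertical above 0.5 rad) and not (distance of leveller from where it was at the start of the episode above 0.03 m or angle between leveller's own z axis and vertical above 0.5 rad) and not (distance of tamper from where it was at the start of the episode above 0.03 m or angle between tamper's own z axis and vertical above 0.5 rad)); the robot touches nothing.
It fails at once if the lid is pushed down past half way while a drawer still stands out (value of joint lid below 0.5 rad and value of joint any of left_drawer, right_drawer above 0.01 m).
It fails at once if a drawer is pulled further out, or the lid lifted further open (value of joint any of left_drawer, right_drawer above 0.062 m or value of joint lid above 1.35 rad).
It fails at once if a bystander (glass, jar, spoon, pitcher, cup, tin or tamper) is moved more than 30 mm or tipped ((distance of shot_glass from where it was at the start of the episode above 0.03 m or angle between shot_glass's own z axis and vertical above 0.5 rad) or (distance of tablet_jar from where it was at the start of the episode above 0.03 m or angle between tablet_jar's own z axis and vertical above 0.5 rad) or distance of teaspoon from where it was at the start of the episode above 0.03 m or (distance of pitcher from where it was at the start of the episode above 0.03 m or angle between pitcher's own z axis and vertical above 0.5 rad) or (distance of steel_cup from where it was at the start of the episode above 0.03 m or angle between steel_cup's own z axis and vertical above 0.5 rad) or (distance of leveller from where it was at the start of the episode above 0.03 m or angle between leveller's own z axis and vertical above 0.5 rad) or (distance of tamper from where it was at the start of the episode above 0.03 m or angle between tamper's own z axis and vertical above 0.5 rad)).
It also fails if it takes over 56 s, if anything falls off the work surface, if the arm or the gripper's body presses on something with over 40 N, if the wrist force passes 120 N, or if a joint passes its speed limit or range.

### The arm

A 7-joint arm with a two-finger parallel gripper is mounted at the origin on a cart in front of the work surface, level with it; the furniture and walls round the work are solid. World frame = base frame: x ahead of the robot, y to its left, z up, the work surface at z = 0. Lengths are in m, angles in rad, forces in N, time in s.
With the tool pointing down it reaches from about 0.4 to 0.875 m from the base axis. Payload 19.3 kg.
Tool frame: the origin (TCP) lies at the very end of the fingers, on their centre line; the grasp point (between the pads) lies bot.pinch_z behind it (bot.pinch_z is the distance from the TCP to the grasp point, in m); z points along the fingers, y is the line along which they close (so a half turn about z gives the same grasp; the last joint's range is limited). The gripper opens to 85 mm and grips with 20 to 120 N. Pads are 22 mm wide; open, the fingers measure 114 mm over their backs; the gripper's body (76 mm by 85 mm) begins 54 mm behind the grasp point. The pads swing forward as they close: fully open they stand 13 mm farther back than shut.
Start: joints at [-1.347, 0.521, -0.036, 1.599, 0.021, 1.021, -0.113], TCP at [0.181, 0.598, 0.231] pointing down, gripper open.
Joint ranges: [-2.91, 2.91], [-0.3, 2.13], [-1.5, 1.42], [0.17, 2.43], [-1.26, 4.41], [0.16, 1.93], [-2.52, 2.52]. Speed limits (rad/s): [1.89, 1.89, 2.39, 2.39, 3.01, 3.01, 3.01].

### API

Orientations are given as [roll, pitch, yaw] about the fixed x, y, z axes, in that order (R = Rz(yaw) Ry(pitch) Rx(roll)).
In Python, from workcell import bot, grab_frame, ticket gives the robot as it stands.
- The arm moves only by the tool arm_command, never from a script. Its argument "commands" is a list of rows, each a list of 3 entries, a list of its own where there are three numbers: the shift along the world's x, y, z in mm, then the turn about the world's z in rad, then the gripper command: -1 is fully open, 1 is shut, values between are in proportion. In form: [[[tx, ty, tz], roll, fingers], ...]. A call has 1 to 20 rows; each row shifts and turns the commanded pose from where the row before left it; what a row does not reach is not made up. A row lasts 1/10 s, in which the tool goes at most 50 mm and 8.59 degrees, less where a joint would pass 70% of its speed; a pose out of reach is approached as far as the arm can. A call with a gripper value outside its range is refused whole. The fingers move at their own pace and stop on an object; "newtons" is the grip in N (left out, the last holds). Time passes only in rows, so rows that do not move let the fingers close. It gives the time, the measured TCP pose, the force, the opening and the grip force at its end, in the units of the state.
- bot.observe(): the state, without advancing time (a new reading comes with each control period).
- grab_frame(name): name is "scene" or "side" or "wrist"; returns a dict with "image" (400x640x3 uint8, red, green, blue), "vertical_fov" (degrees; the focal length in pixels is half the picture's height over the tangent of half this angle, whatever the lens; pixels are square), "cx", "cy" (the principal point, pixels), "k1" (the pictures are not rectified: a ray, as slopes to the right and down, at radius r is drawn at 1 + k1 r^2 times it, then the intrinsics apply), "R" (3x3) and "t" (3): a world point X has camera coordinates R X + t. Camera axes: x right, y down, z forward; pixel columns grow to the right and rows downward; lengths in m; the calibration is good to about 2 mm. A picture is of the moment at which its call begins. There is no depth.
- ticket.job_done(): hands the job in; it is judged then, once.
The state is a dict: "clock": time; "qpos": joint angles; "qd": joint speeds; "joint_efforts": joint torques, N m; "position": TCP position; "tool_rot": TCP orientation; "force": force on the tool from outside, world axes, zero at the start; "moment": the same for the moment, N m; "grip_width": finger opening in m; "finger_force": force on a finger pad.
Only numpy, scipy, OpenCV 4.12 (cv2) and the standard library are available. Lean on these libraries where they do the work, as an engineer would, in place of code of your own. Each camera call takes 0.05 s, during which the arm holds its last target. There are 200 camera calls.

## Working session

There is one attempt and no reset: what is moved stays moved. The work goes in short steps, Python scripts to look and compute and a tool call to move; the robot and the scene stay as the last step left them, time stands still between calls to the robot, and variables do not carry over. Pictures are saved under pics/ and viewed, at most 10 in all, crops included, and the job is handed in when it is done.

Besides the shell and the picture viewer there is one more tool, called after ">>>" in YAML: its name, and indented under it one key for each argument. arm_command: Moves the arm, as the interface text tells. Its arguments: {"type":"object","properties":{"commands":{"type":"array"},"newtons":{"type":"number"}},"required":["commands"]}

```bash
mkdir -p pics; cat > h.py <<'E'
import numpy as np, cv2
from workcell import bot, grab_frame, ticket
def snap(n,fn=None):
    f=grab_frame(n)
    if fn: cv2.imwrite('pics/'+fn,f['image'][:,:,::-1])
    return f
def cam(f):
    h=f['image'].shape[0]; F=h/2/np.tan(np.radians(f['vertical_fov'])/2)
    K=np.array([[F,0,f['cx']],[0,F,f['cy']],[0,0,1.]]); return K,np.array([f['k1'],0,0,0,0.])
def proj(f,X):
    K,d=cam(f); return cv2.projectPoints(np.array(X,float).reshape(-1,3),cv2.Rodrigues(np.array(f['R'],float))[0],np.array(f['t'],float),K,d)[0][:,0]
def ray(f,uv):
    K,d=cam(f); p=cv2.undistortPoints(np.array(uv,float).reshape(-1,1,2),K,d)[:,0]
    R=np.array(f['R']); D=np.c_[p,np.ones(len(p))]@R; return -R.T@np.array(f['t']),D
def atz(f,uv,z):
    c,D=ray(f,uv); return c+D*((np.array(z)-c[2])/D[:,2])[:,None]
E
python3 - <<'E'
from h import *
import pickle
fs={n:snap(n,n+'0.png') for n in('scene','side')}
pickle.dump(fs,open('f0.pkl','wb'))
for n,f in fs.items():print(n,f['vertical_fov'],f['k1'],-np.array(f['R']).T@f['t'])
print(bot.observe())
E
```

```text
scene 50.439346536490575 -0.0951458095424101 [-0.63198939 -0.93920864  0.9779238 ]
side 51.68491185709568 -0.08124761598523379 [-0.08489714 -0.61861723  1.36082361]
{'clock': 0.1, 'qpos': array([-1.34722143,  0.52195613, -0.03631774,  1.59988796,  0.02121187,
        1.02109083, -0.11282586]), 'qd': array([ 0.00107658, -0.00202042, -0.00109035, -0.00144531, -0.00111558,
        0.00133465,  0.00082694]), 'joint_efforts': array([ 5.00098788e-03, -9.28479052e+01,  1.98461138e+00, -3.70529759e+01,
        1.81577989e-02,  5.31186481e-03,  4.06841980e-05]), 'position': array([0.18094049, 0.59795691, 0.2308049 ]), 'tool_rot': array([-3.14063896e+00,  7.96150014e-05,  2.84777762e+00]), 'force': array([-1.09526804,  0.94734643, -0.02211039]), 'moment': array([-0.06044143, -0.0101676 ,  0.03346645]), 'finger_force': 0.0, 'grip_width': 0.08539057168695946}
```

View pics/scene0.png

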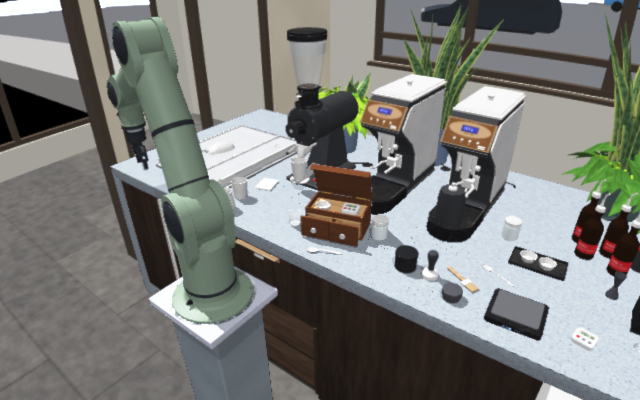

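View pics/side0.png

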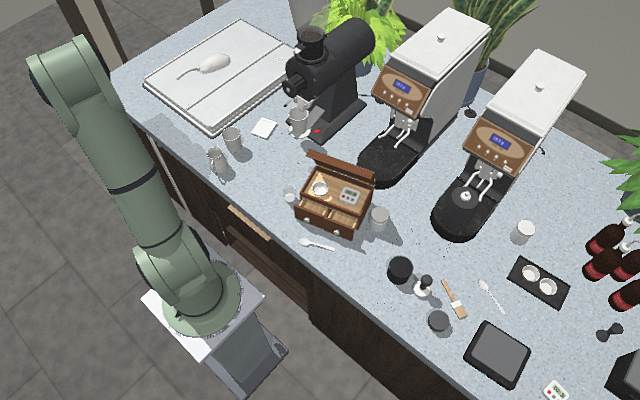

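The box is at about (337,215) in scene and (335,195) in side, with the lid half open and both drawers out. The glass is on its left, the jar on its right and the spoon in front. I'll zoom in on both views.

```bash
python3 - <<'E'
from h import *
import pickle
fs=pickle.load(open('f0.pkl','rb'))
o=[]
for n,(x,y) in {'scene':(282,160),'side':(280,145)}.items():
    im=fs[n]['image'][y:y+105,x:x+130,::-1]
    im=cv2.resize(im,None,fx=6,fy=6,interpolation=cv2.INTER_CUBIC)[:, :780]
    for k in range(0,130,10):cv2.putText(im,str(x+k),(k*6,8),0,.3,(0,0,255));cv2.line(im,(k*6,10),(k*6,16),(0,0,255))
    for k in range(0,100,10):cv2.putText(im,str(y+k),(0,k*6+3),0,.3,(0,0,255))
    cv2.imwrite(f'pics/{n}z.png',im[:600])
E
```

```text
(no output)
```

View pics/scenez.png

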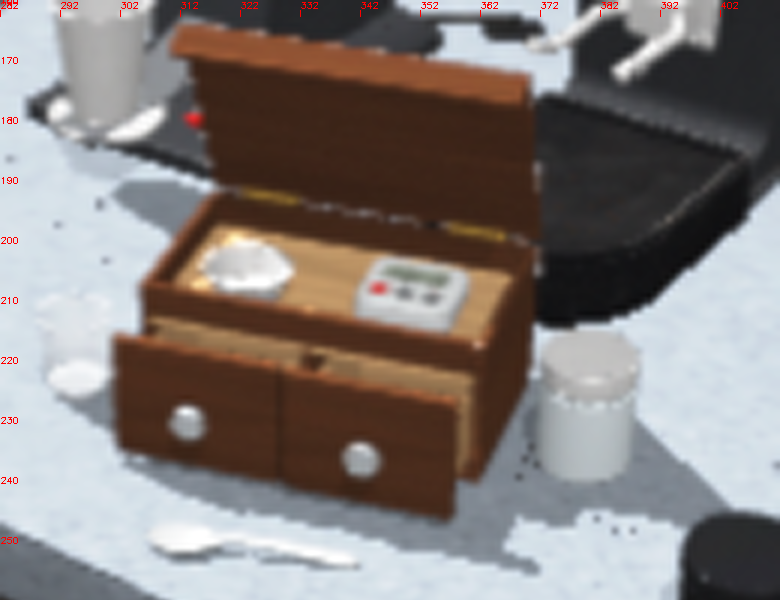

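View pics/sidez.png

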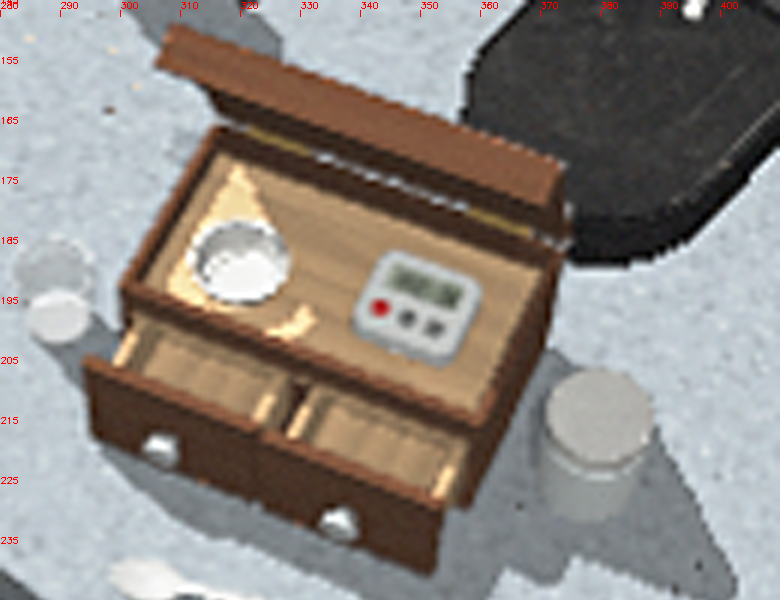

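```bash
cat > fit.py <<'E'
from h import *
import pickle
from scipy.optimize import least_squares
fs=pickle.load(open('f0.pkl','rb'))
P={'scene':[[188,423],[361,460],[113,333],[120,450],[457,398],[452,520],[178,25],[530,75],[170,52],[527,103]],
'side':[[161,448],[338,522],[85,358],[93,437],[443,502],[432,575],[175,25],[568,163],[155,65],[550,205]]}
uv={'scene':np.array(P['scene'])/6+[282,160],'side':np.array(P['side'])/6+[280,145]}
def model(p):
    x,y,w,dl,dr,a=p
    L=lambda X,Y,Z:[77-(77-X)*np.cos(a)+(Z-107)*np.sin(a)*1, Y, 107+(77-X)*np.sin(a)+(Z-107)*np.cos(a)]
    B=np.array([[-89-dl,60,50],[-89-dr,-60,50],[-75-dl,118,98],[-75-dl,118,8],[-75-dr,-118,98],[-75-dr,-118,8],
     L(-80,120,115),L(-80,-120,115),L(-80,120,86),L(-80,-120,86)])/1e3
    c,s=np.cos(w),np.sin(w)
    return B@np.array([[c,s,0],[-s,c,0],[0,0,1]])+[x,y,0]
res=lambda p:np.concatenate([(proj(fs[n],model(p))-uv[n]) for n in uv]).ravel()
if __name__=='__main__':
    c0=atz(fs['side'],[[335,205]],.1)[0]; print(c0)
    r=least_squares(res,[c0[0],c0[1],0,35,35,1.1],loss='soft_l1',x_scale=[.01,.01,.1,10,10,.1]);print(r.x.round(4),r.cost)
    print(r.fun.reshape(-1,2).round(1).tolist());print(model(r.x).round(3))
    f,g=fs['scene'],fs['side']
    for n,u,z in[('spoon',np.array([[150,540],[355,562]])/6+[282,160],.006),('jar',[[378.5,237]],0),('glass',[[295,224]],0),('leveller',[[406,262]],.03),('pitcher?',[[239,190]],.04)]:
        print(n,atz(f,u,z).round(3).tolist())
E
python3 fit.py
```

```text
[ 0.5379177  -0.14264301  0.1       ]
[ 0.5835 -0.1104  0.2863 37.1737 39.4622  1.2127] 4.03695909861133
[[-0.1, -0.4], [0.3, -0.3], [-0.4, -0.2], [-0.8, -0.7], [0.4, 0.3], [0.4, -0.5], [0.6, -0.6], [0.5, -0.2], [-0.5, 0.1], [-0.9, 0.6], [0.1, 0.5], [0.6, 0.8], [-0.4, -0.0], [-0.4, -0.6], [0.4, 0.6], [0.6, 0.2], [-0.0, -0.7], [-0.2, -0.4], [-0.0, 0.1], [-0.5, 0.5]]
[[ 0.446 -0.089  0.05 ]
 [ 0.477 -0.204  0.05 ]
 [ 0.443 -0.029  0.098]
 [ 0.443 -0.029  0.008]
 [ 0.507 -0.256  0.098]
 [ 0.507 -0.256  0.008]
 [ 0.578  0.013  0.257]
 [ 0.646 -0.217  0.257]
 [ 0.552  0.005  0.247]
 [ 0.62  -0.225  0.247]]
spoon [[0.376, -0.111, 0.006], [0.433, -0.23, 0.006]]
jar [[0.617, -0.285, 0.0]]
glass [[0.495, 0.048, 0.0]]
leveller [[0.501, -0.463, 0.03]]
pitcher? [[0.518, 0.403, 0.04]]
```

The fit has residuals under 1 px. The box is at (0.584, -0.110) with yaw 0.286, drawers 37 and 39 mm out, and the lid at 1.21 rad. I'll move to the left drawer with the fingers shut.

>>> arm_command:
  commands:
    - [[24,-20,0],0.058,1]
    - [[24,-20,0],0.058,1]
    - [[24,-20,0],0.058,1]
    - [[24,-20,0],0.058,1]
    - [[24,-20,0],0.058,1]
    - [[24,-20,0],0.058,1]
    - [[24,-20,0],0.058,1]
    - [[24,-20,0],0.058,1]
    - [[24,-20,0],0.058,1]
    - [[24,-20,0],0.058,1]
    - [[0,-49,0],0,1]
    - [[0,-49,0],0,1]
    - [[0,-49,0],0,1]
    - [[0,-49,0],0,1]
    - [[0,-49,0],0,1]
    - [[0,-49,0],0,1]
    - [[0,-49,0],0,1]
    - [[0,-49,0],0,1]
    - [[0,-49,0],0,1]
    - [[0,-49,0],0,1]
  newtons: 60

```text
clock: 2.1
position: [0.4205, -0.0937, 0.2314]
tool_rot: [-3.142, 0.0, -2.855]
force: [0.9, -0.3, 0.2]
grip_width: 0.0
finger_force: 0.0
```

```bash
python3 -c "
from h import *
print(bot.pinch_z,bot.observe())"
```

```text
0.0187 {'clock': 2.1, 'qpos': array([-0.00383825,  0.21217704,  0.0996179 ,  2.08697235, -0.0280812 ,
        0.84339222,  1.96935284]), 'qd': array([ 0.86072386,  0.14411079,  0.34873568, -0.17566279, -0.11079604,
        0.03356455,  1.26920863]), 'joint_efforts': array([-10.27562052, -59.8680532 ,   0.45005224, -28.50173593,
         0.47542591,   0.21056862,  -4.24198732]), 'position': array([ 0.42051083, -0.09373732,  0.23140526]), 'tool_rot': array([-3.14151890e+00,  2.58789259e-04, -2.85526534e+00]), 'force': array([ 0.86267923, -0.25518703,  0.20668332]), 'moment': array([ 0.00365294, -0.06436192,  0.00975524]), 'finger_force': 0.0, 'grip_width': 2.0757595828848226e-05}
```

>>> arm_command:
  commands:
    - [[0,0,-20],0,1]
    - [[0,0,-20],0,1]
    - [[0,0,-20],0,1]
    - [[0,0,-20],0,1]
    - [[0,0,-20],0,1]
    - [[0,0,-20],0,1]
    - [[0,0,-20],0,1]
    - [[0,0,-20],0,1]
    - [[4.8,1.4,0],0,1]
    - [[4.8,1.4,0],0,1]
    - [[4.8,1.4,0],0,1]
    - [[4.8,1.4,0],0,1]
    - [[4.8,1.4,0],0,1]
    - [[4.8,1.4,0],0,1]

```text
clock: 3.5
position: [0.4503, -0.0833, 0.0716]
tool_rot: [-3.141, 0.0, -2.855]
force: [-1.7, -0.1, 0.4]
grip_width: -0.0
finger_force: 0.7
```

```bash
python3 - <<'E'
from h import *
f=snap('scene');g=snap('side')
a=cv2.resize(f['image'][160:260,282:382,::-1],(400,400),interpolation=2);b=cv2.resize(g['image'][145:245,280:380,::-1],(400,400),interpolation=2)
cv2.imwrite('pics/left1.png',np.hstack([a,b]))
p=bot.observe()['position']; d=p-[.5835,-.1104,0];c,s=np.cos(.2863),np.sin(.2863);print('box xy',c*d[0]+s*d[1],-s*d[0]+c*d[1])
E
```

```text
box xy -0.1198110562869053 0.06370234128256416
```

View pics/left1.png

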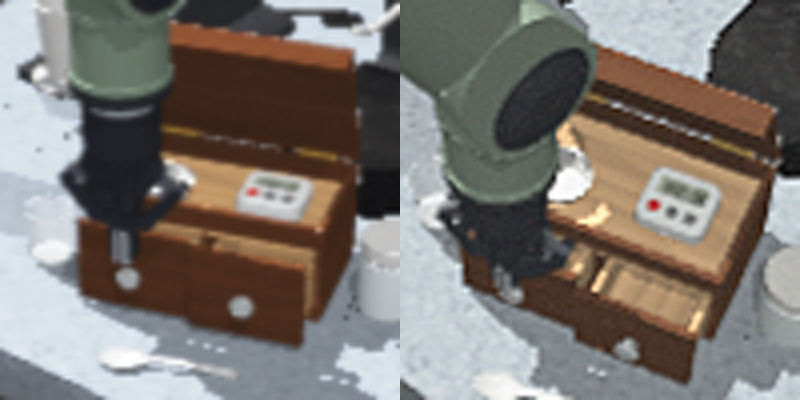

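The picture shows the fingertip on the left drawer front just above the knob at (127,275), and the drawer has already gone in a little. I'll keep pushing.

>>> arm_command:
  commands:
    - [[3.8,1.1,0],0,1]
    - [[3.8,1.1,0],0,1]
    - [[3.8,1.1,0],0,1]
    - [[3.8,1.1,0],0,1]
    - [[3.8,1.1,0],0,1]
    - [[3.8,1.1,0],0,1]
    - [[1.9,0.6,0],0,1]
    - [[1.9,0.6,0],0,1]
    - [[0,0,0],0,1]

```text
clock: 4.5
position: [0.4767, -0.0755, 0.0713]
tool_rot: [-3.141, 0.0, -2.855]
force: [-0.4, -0.1, 0.8]
grip_width: 0.0001
finger_force: 0.0
```

>>> arm_command:
  commands:
    - [[1.9,0.6,0],0,1]
    - [[1.9,0.6,0],0,1]
    - [[1.9,0.6,0],0,1]
    - [[0,0,0],0,1]

```text
clock: 4.9
position: [0.4825, -0.0737, 0.0713]
tool_rot: [-3.141, 0.0, -2.855]
force: [-0.8, 0.8, -0.2]
grip_width: 0.0003
finger_force: 0.0
```

>>> arm_command:
  commands:
    - [[1.9,0.6,0],0,1]
    - [[1.9,0.6,0],0,1]
    - [[0,0,0],0,1]

```text
clock: 5.2
position: [0.4861, -0.0725, 0.0713]
tool_rot: [-3.142, 0.0, -2.855]
force: [-0.9, -0.3, -0.1]
grip_width: 0.0002
finger_force: 0.3
```

>>> arm_command:
  commands:
    - [[1.9,0.6,0],0,1]
    - [[1.0,0.3,0],0,1]
    - [[0,0,0],0,1]

```text
clock: 5.5
position: [0.4861, -0.0724, 0.071]
tool_rot: [3.141, -0.005, -2.856]
force: [-16.2, -4.8, 12.0]
grip_width: -0.0003
finger_force: 8.5
```

Force rises to 17 N with no further travel, so the left drawer is home. On to the right drawer.

>>> arm_command:
  commands:
    - [[-9.6,-2.8,0],0,1]
    - [[-19,-5.7,0],0,1]
    - [[-19,-5.7,0],0,1]
    - [[-12,-3.5,0],0,1]
    - [[5,-17,0],0,1]
    - [[5,-17,0],0,1]
    - [[5,-17,0],0,1]
    - [[5,-17,0],0,1]
    - [[5,-17,0],0,1]
    - [[5,-17,0],0,1]
    - [[5,-17,0],0,1]
    - [[0,0,0],0,1]

```text
clock: 6.7
position: [0.4647, -0.2105, 0.0714]
tool_rot: [-3.14, 0.001, -2.858]
force: [-0.9, 0.1, 0.3]
grip_width: -0.0001
finger_force: 0.0
```

```bash
cat >> h.py <<'E'
def boxxy():
    p=bot.observe()['position']; d=p-[.5835,-.1104,0];c,s=np.cos(.2863),np.sin(.2863);return round(c*d[0]+s*d[1],4),round(-s*d[0]+c*d[1],4)
E
python3 -c "
from h import *
print(boxxy(),bot.observe()['qpos'])"
```

```text
(np.float64(-0.1422), np.float64(-0.0625)) [ 0.27536664  0.58701434  0.04472154  2.02564291 -0.04798572  0.52833461
  2.2086904 ]
```

Push 57 mm, then ease in the last few.

>>> arm_command:
  commands:
    - [[4.8,1.4,0],0,1]
    - [[4.8,1.4,0],0,1]
    - [[4.8,1.4,0],0,1]
    - [[4.8,1.4,0],0,1]
    - [[4.8,1.4,0],0,1]
    - [[3.8,1.1,0],0,1]
    - [[3.8,1.1,0],0,1]
    - [[3.8,1.1,0],0,1]
    - [[3.8,1.1,0],0,1]
    - [[3.8,1.1,0],0,1]
    - [[3.8,1.1,0],0,1]
    - [[3.8,1.1,0],0,1]
    - [[1.9,0.6,0],0,1]
    - [[1.9,0.6,0],0,1]
    - [[0,0,0],0,1]

```text
clock: 8.2
position: [0.519, -0.1924, 0.0713]
tool_rot: [-3.141, 0.0, -2.855]
force: [0.0, 0.5, 1.0]
grip_width: 0.0
finger_force: 0.0
```

>>> arm_command:
  commands:
    - [[1.9,0.6,0],0,1]
    - [[1.0,0.3,0],0,1]
    - [[0,0,0],0,1]

```text
clock: 8.5
position: [0.5212, -0.1918, 0.0713]
tool_rot: [-3.142, -0.001, -2.856]
force: [-2.8, -1.2, 2.3]
grip_width: 0.0003
finger_force: 1.8
```

>>> arm_command:
  commands:
    - [[1.5,0.4,0],0,1]
    - [[0,0,0],0,1]
    - [[0,0,0],0,1]

```text
clock: 8.8
position: [0.5213, -0.1918, 0.0712]
tool_rot: [3.141, -0.003, -2.856]
force: [-12.8, -2.9, 8.7]
grip_width: 0.0002
finger_force: 6.3
```

```bash
python3 -c "
from h import *
print(boxxy())"
```

```text
(np.float64(-0.0827), np.float64(-0.0605))
```

The right drawer is home too. I'll back off, rise and check the lid.

>>> arm_command:
  commands:
    - [[-9.6,-2.8,0],0,1]
    - [[-19,-5.7,0],0,1]
    - [[-19,-5.7,0],0,1]
    - [[-12,-3.5,0],0,1]
    - [[0,0,30],0,1]
    - [[0,0,30],0,1]
    - [[0,0,30],0,1]
    - [[0,0,30],0,1]
    - [[0,0,30],0,1]
    - [[0,0,30],0,1]
    - [[0,0,30],0,1]
    - [[0,0,30],0,1]
    - [[0,0,0],0,1]

```text
clock: 10.1
position: [0.4648, -0.2094, 0.3149]
tool_rot: [-3.138, 0.005, -2.855]
force: [-0.1, -0.0, -0.3]
grip_width: -0.0001
finger_force: 0.0
```

```bash
python3 - <<'E'
from h import *
import pickle
f=snap('scene');g=snap('side');pickle.dump({'scene':f,'side':g},open('f1.pkl','wb'))
a=cv2.resize(f['image'][160:260,282:382,::-1],(400,400),interpolation=2);b=cv2.resize(g['image'][145:245,280:380,::-1],(400,400),interpolation=2)
cv2.imwrite('pics/both.png',np.hstack([a,b]));print(boxxy(),bot.observe()['position'])
E
```

```text
(np.float64(-0.1428), np.float64(-0.0605)) [ 0.46357467 -0.20881911  0.31150445]
```

View pics/both.png

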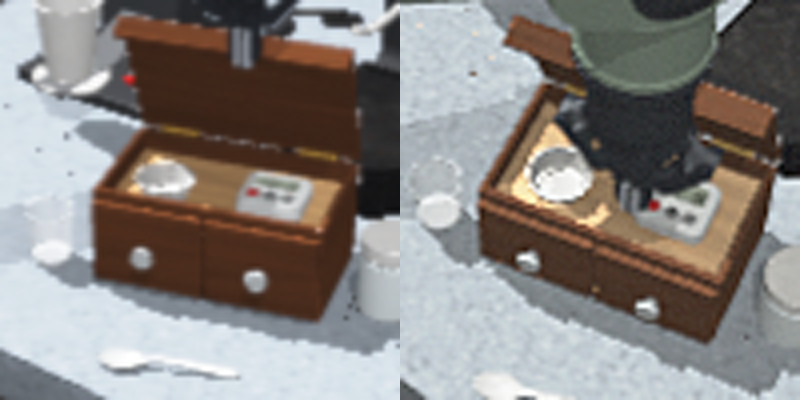

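Both drawers are flush, with knobs at (141,258) and (255,281), and the lid still stands up. Before moving over it I'll check clearance to the grinder.

```bash
python3 - <<'E'
from h import *
import pickle
fs=pickle.load(open('f0.pkl','rb'))
def tri(u,v):
    c1,d1=ray(fs['scene'],[u]);c2,d2=ray(fs['side'],[v])
    s=np.linalg.lstsq(np.c_[d1[0],-d2[0]],c2-c1,rcond=None)[0]
    return ((c1+s[0]*d1[0]+c2+s[1]*d2[0])/2).round(3),np.linalg.norm(c1+s[0]*d1[0]-c2-s[1]*d2[0]).round(3)
for n,u,v in[('display1',(385,112),(400,91)),('panelBR',(402,134),(421,105)),('panelBL',(367,121),(372,91)),('disp2',(469,131),(497,140))]:print(n,*tri(u,v))
E
```

```text
display1 [ 0.852 -0.148  0.426] 0.006
panelBR [ 0.964 -0.182  0.304] 0.0
panelBL [ 0.847 -0.057  0.372] 0.026
disp2 [ 0.893 -0.486  0.408] 0.006
```

>>> arm_command:
  commands:
    - [[12,9,0],0,1]
    - [[12,9,0],0,1]
    - [[12,9,0],0,1]
    - [[12,9,0],0,1]
    - [[12,9,0],0,1]
    - [[12,9,0],0,1]
    - [[12,8,0],0,1]

```text
clock: 10.9
position: [0.5485, -0.146, 0.3112]
tool_rot: [3.142, -0.0, -2.855]
force: [0.7, -0.1, 0.0]
grip_width: 0.0004
finger_force: 0.0
```

>>> arm_command:
  commands:
    - [[17,11,0],0,1]
    - [[17,11,0],0,1]
    - [[17,12,0],0,1]
    - [[15.5,11,0],0,1]
    - [[0,0,-10],0,1]
    - [[0,0,-10],0,1]
    - [[0,0,-10],0,1]
    - [[0,0,-10],0,1]
    - [[0,0,-5],0,1]
    - [[0,0,0],0,1]

```text
clock: 11.9
position: [0.6135, -0.1021, 0.2656]
tool_rot: [3.141, -0.001, -2.856]
force: [0.1, 0.4, -0.5]
grip_width: 0.0003
finger_force: 0.0
```

```bash
python3 - <<'E'
from h import *
f=snap('scene');g=snap('side')
a=cv2.resize(f['image'][140:215,290:390,::-1],(400,300),interpolation=2);b=cv2.resize(g['image'][125:200,290:390,::-1],(400,300),interpolation=2)
cv2.imwrite('pics/lid.png',np.hstack([a,b]));print(boxxy())
E
```

```text
(np.float64(0.0316), np.float64(-0.0006))
```

View pics/lid.png

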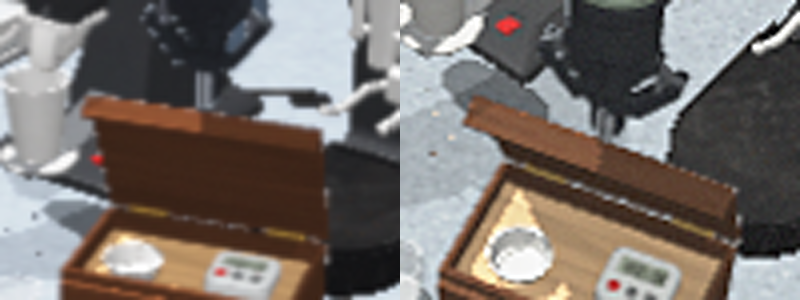

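The tip hovers right over the lid's edge, at (205,107) on the left and (605,135) on the right. I'll drop just behind the edge and sweep the outer face forward and down along its arc.

>>> arm_command:
  commands:
    - [[12,3.5,0],0,1]
    - [[12,3.5,0],0,1]
    - [[0,0,-12],0,1]
    - [[0,0,-11],0,1]
    - [[-7,-2.1,0],0,1]
    - [[-7,-2.1,0],0,1]
    - [[-7,-2.1,0],0,1]
    - [[-4.7,-1.4,-2.5],0,1]
    - [[-4.7,-1.4,-2.5],0,1]
    - [[-4.7,-1.4,-2.5],0,1]
    - [[-4.7,-1.4,-2.5],0,1]
    - [[0,0,0],0,1]

```text
clock: 13.2
position: [0.5973, -0.1071, 0.2329]
tool_rot: [3.141, -0.001, -2.856]
force: [-0.2, -1.0, 0.7]
grip_width: -0.0
finger_force: 0.0
```

>>> arm_command:
  commands:
    - [[-4.5,-1.3,-3.3],0,1]
    - [[-4.5,-1.3,-3.3],0,1]
    - [[-4.5,-1.3,-3.3],0,1]
    - [[-4.5,-1.3,-3.3],0,1]
    - [[-4.5,-1.3,-3.3],0,1]
    - [[-3.8,-1.1,-4.2],0,1]
    - [[-3.8,-1.1,-4.2],0,1]

```text
clock: 13.9
position: [0.5676, -0.1157, 0.2081]
tool_rot: [-3.142, -0.0, -2.856]
force: [0.7, 0.2, 1.6]
grip_width: -0.0001
finger_force: 0.6
```

```bash
python3 - <<'E'
from h import *
f=snap('scene');g=snap('side')
a=cv2.resize(f['image'][140:240,290:390,::-1],(400,400),interpolation=2);b=cv2.resize(g['image'][125:225,290:390,::-1],(400,400),interpolation=2)
cv2.imwrite('pics/lid2.png',np.hstack([a,b]));print(boxxy(),bot.observe()['force'])
E
```

```text
(np.float64(-0.0171), np.float64(-0.0005)) [ 1.00210477 -0.14318926 -0.02866152]
```

View pics/lid2.png

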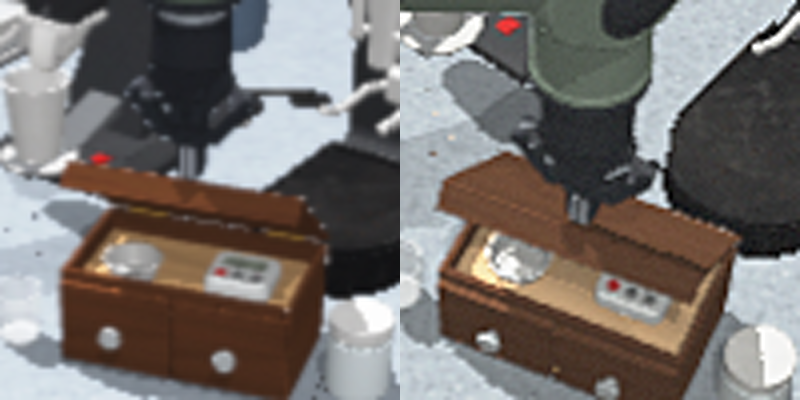

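The lid is closing with the tip near its front edge. I'll keep following the arc.

>>> arm_command:
  commands:
    - [[-3.8,-1.1,-4.2],0,1]
    - [[-3.8,-1.1,-4.2],0,1]
    - [[-3.8,-1.1,-4.2],0,1]
    - [[-2.5,-0.7,-4.1],0,1]
    - [[-2.5,-0.7,-4.1],0,1]
    - [[-2.5,-0.7,-4.1],0,1]
    - [[-2.5,-0.7,-4.1],0,1]
    - [[-2.5,-0.7,-4.1],0,1]
    - [[-2.5,-0.7,-4.1],0,1]
    - [[-1.6,-0.5,-4.5],0,1]
    - [[-1.6,-0.5,-4.5],0,1]
    - [[-1.6,-0.5,-4.5],0,1]
    - [[-1.6,-0.5,-4.5],0,1]
    - [[-1.6,-0.5,-4.5],0,1]
    - [[-1.6,-0.5,-4.5],0,1]
    - [[-0.6,-0.2,-4.1],0,1]
    - [[-0.6,-0.2,-4.1],0,1]
    - [[-0.6,-0.2,-4.1],0,1]
    - [[-0.6,-0.2,-4.1],0,1]
    - [[0,0,0],0,1]

```text
clock: 16.0
position: [0.5293, -0.1268, 0.1273]
tool_rot: [3.141, -0.001, -2.855]
force: [0.6, 0.5, -0.0]
grip_width: -0.0001
finger_force: 0.0
```

>>> arm_command:
  commands:
    - [[0,0,-3],0,1]
    - [[0,0,-3],0,1]
    - [[0,0,-3],0,1]
    - [[0,0,-2],0,1]
    - [[0,0,-1],0,1]
    - [[0,0,0],0,1]
    - [[0,0,0],0,1]

```text
clock: 16.7
position: [0.5297, -0.1268, 0.1159]
tool_rot: [-3.142, 0.0, -2.855]
force: [-0.2, 0.1, -0.2]
grip_width: 0.0001
finger_force: 0.0
```

>>> arm_command:
  commands:
    - [[0,0,-1],0,1]
    - [[0,0,-1],0,1]
    - [[0,0,-1],0,1]
    - [[0,0,0],0,1]
    - [[0,0,0],0,1]

```text
clock: 17.2
position: [0.5299, -0.1269, 0.1146]
tool_rot: [-3.141, 0.001, -2.856]
force: [-11.7, 2.7, 39.5]
grip_width: -0.0002
finger_force: 19.7
```

Hard stop at z = 0.115, so the lid is shut. I'll retreat and verify.

>>> arm_command:
  commands:
    - [[0,0,5],0,1]
    - [[0,0,15],0,1]
    - [[0,0,30],0,1]
    - [[0,0,40],0,1]
    - [[0,0,40],0,1]
    - [[-20,0,30],0,1]
    - [[-30,0,0],0,1]
    - [[-30,30,0],0,1]
    - [[0,40,0],0,1]
    - [[0,40,0],0,1]
    - [[0,40,0],0,1]
    - [[0,40,0],0,1]
    - [[0,0,0],0,1]
    - [[0,0,0],0,1]
    - [[0,0,0],0,1]

```text
clock: 18.7
position: [0.4496, 0.0624, 0.2728]
tool_rot: [-3.141, -0.0, -2.856]
force: [-0.3, -0.9, -0.0]
grip_width: 0.0002
finger_force: 0.0
```

```bash
python3 - <<'E'
from h import *
f=snap('scene');g=snap('side')
a=cv2.resize(f['image'][160:260,282:382,::-1],(400,400),interpolation=2);b=cv2.resize(g['image'][145:245,280:380,::-1],(400,400),interpolation=2)
cv2.imwrite('pics/end.png',np.hstack([a,b]));print(bot.observe()['position'],bot.observe()['qd'].round(3))
E
```

```text
[0.44966199 0.06228542 0.2728015 ] [ 0.001 -0.001 -0.003 -0.    -0.     0.    -0.002]
```

View pics/end.png

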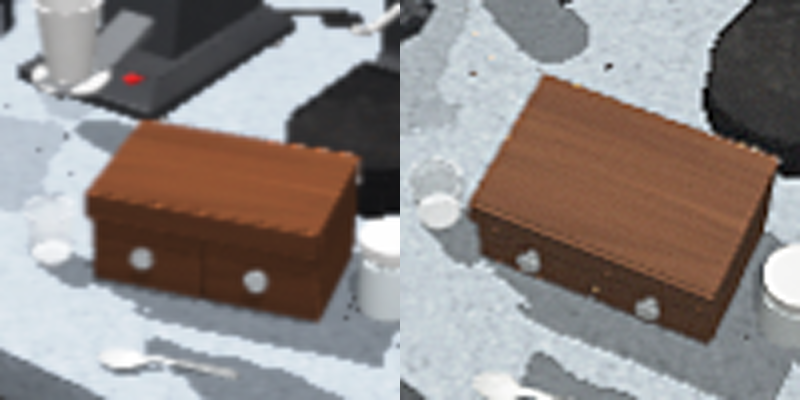

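The lid lies flat with its lip over both closed drawers, and the glass, jar and spoon are where they were.

```bash
python3 -c "
from h import *
print(ticket.job_done())"
```

```text
the job is handed in; nothing more can be done
None
```

I pushed both drawers home, then pushed the lid fully shut, and handed the job in at about 19 s of the 56 s; no verdict came back. The last pictures show the lid's lip over both drawers and the glass, jar and spoon unmoved; they don't cover the pitcher, cup, tin or tamper, but the arm never worked near those.

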